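Level a roller on its V-saddle stand with the star-wheel adjuster

TASK

The grey roller on the levelling stand sits crooked because its lifting saddle is too low. Take the T-handled adjuster from its rest, work the hidden star wheel with its blade through the slot in the top of the gearbox until the roller is level, then hang the adjuster back in the two notches of its rest, handle level and blade down. Do not touch the roller with the gripper, and leave the other things on the bench where they are.

Things in the scene. Friction and masses are not known exactly. Their poses are not given: they have to be found in the camera images.
- stand: levelling stand, fixed. Dark steel base plate 190 x 220 x 12 mm that carries a light grey gearbox 96 (x) x 130 (y) x 98 mm (z) with a slot in its top. Origin: on the bench under the middle of the gearbox; z up; x points from the gearbox to the row of two V-saddles, which stand at x = 85 mm, y = +70 mm (lifting saddle) and y = -70 mm (fixed saddle). The roller lies along y.
- slot (a point): middle of the slot, at the top surface of the 4 mm thick gearbox cover, 98 mm above the bench; axes as the stand's. The slot is 56 mm long along y and 22 mm wide along x. It lets the blade push about one tooth per stroke; then lift it out, go back and take the next tooth. The blade works well with its tip 21 mm below the cover's top.
- wheel_axis (a point): centre of the steel star wheel under the slot, 50 mm above the bench; its axle runs along the stand's x. 8 teeth, outer radius 40 mm with round crests, root radius 22 mm, each tooth 8 mm thick and 24 mm wide along x. How the teeth stand at the start is not known.
- wheel_top (a point): highest point a tooth crest reaches, 8 mm below the cover's top. Pushing the top teeth towards the stand's +y raises the lifting saddle, towards -y lowers it: 5 mm per tooth (45 degrees), in proportion. It takes about 3 N at a tooth and stays where it is left. A blade that meets a crest is stopped 8 to 14 mm below the cover's top: try some mm along the slot.
- lift_seat (a point): lifting saddle (V-notch 10 mm thick along y, steel): the point where the axis of the roller's journal lies when seated. Moves straight up and down with the star wheel; 108 to 113 mm above the bench at the start.
- post_seat (a point): fixed saddle (same V-notch) : the point where the axis of the roller's other journal lies when seated. Its height differs each time (118 to 122 mm above the bench) and does not change.
- roller: loose roller, 190 mm long along its own y (y points to the lifting saddle), grey body 30 mm in diameter and 100 mm long, steel journals 16 mm in diameter that lie in the saddles; 0.3 to 0.5 kg. Origin: its middle, on the axis. It starts 2 to 6 degrees out of level, the lifting-saddle end low.
- roller_lift_end (a point): point on the roller's axis 70 mm from its middle, over the lifting saddle
- roller_post_end (a point): point on the roller's axis 70 mm from its middle, over the fixed saddle
- rest: rest of the adjuster, fixed: base plate 170 (x) x 100 (y) x 10 mm, two aluminium uprights 8 mm thick at x = +55 and -55 mm, each with a 90 degree V-notch at its top that opens upwards. Origin: on the bench under its middle; z up.
- rest_seat (a point): on the rest, midway between the notches: where the middle of the adjuster's handle lies when it hangs in the notches, 150 mm above the bench; x runs from notch to notch. The prongs of the notches rise 9 mm above it and reach 26 mm to either side along y.
- adjuster: loose T-handled adjuster, 0.2 to 0.3 kg. Origin: middle of the handle, on its axis. Handle: round steel bar 150 mm long along x, 18 mm in diameter, with a black grip block in the middle 44 (x) x 18 (y) x 26 mm (z); pinch its flat y sides. Starts hanging in the rest, handle along the rest's x, free to swing about the handle. Same shape turned half round about z.
- blade_tip (a point): middle of the lower end of the adjuster's blade, 118 mm below the adjuster's origin (-z). A steel shank 10 mm in diameter runs down from the grip block and ends in this flat blade, 14 (x) x 5 (y) x 32 mm long.
- flask: bystander: steel vacuum flask 64 mm in diameter, 190 mm tall; origin under its middle
- screwdriver: bystander: screwdriver with a red handle, lying on the bench between the task's things
- spool: bystander: grey plastic spool 64 mm in diameter, 50 mm tall; origin under its middle
- module: bystander: flat aluminium module 100 x 150 x 30 mm; origin under its middle
- partsbin: bystander: blue open bin 110 x 160 x 45 mm; origin under its middle
- spray: bystander: aluminium can with white cap 52 mm in diameter, 170 mm tall; origin under its middle
Not all that is in view belongs to the job. Of the things that look like the roller, the smaller one is meant.

How it is judged (in metres and radians):
On the way, in this order (a step that is already met when the one before it is completed fails the run):
1. the adjuster's blade is in the slot, its tip at least 10 mm below the top of the cover (z of blade_tip in the frame of slot below -0.01 m and distance between blade_tip and slot below 0.045 m), for 0.05 s.
2. the roller is level to 1 degree, lying in both saddles, while the blade is still in the slot (z of blade_tip in the frame of slot below -0.004 m and distance between blade_tip and slot below 0.045 m and distance between roller_lift_end and lift_seat below 0.01 m and distance between roller_post_end and post_seat below 0.01 m and angle between roller's own y axis and vertical between 1.5533 and 1.5883 rad), for 0.1 s.
At the end, for the whole second after the job is handed in: The roller rests in both saddles (journals within 10 mm of the seat points), level to 1 degree; the adjuster hangs still and released in both notches: handle middle within 16 mm of the seat point (5 mm in height), along the notches to 0.06 rad, shank within 0.2 rad of vertical (angle between roller's own y axis and vertical between 1.5533 and 1.5883 rad and distance between roller_lift_end and lift_seat below 0.01 m and distance between roller_post_end and post_seat below 0.01 m and linear speed of roller below 0.01 m/s and horizontal distance between adjuster and rest_seat below 0.016 m and z of adjuster in the frame of rest_seat between -0.005 and 0.005 m and angle between the x axis of adjuster and the x axis of rest_seat, either way round below 0.06 rad and angle between adjuster's own z axis and vertical below 0.2 rad and linear speed of adjuster below 0.03 m/s); the robot touches nothing.
It fails at once if the gripper touches the roller (contact force between the fingers and roller above 0.5 N).
It fails at once if a bystander is moved by more than 30 mm (distance of any of flask, screwdriver, spool, module, partsbin, spray from where it was at the start of the episode above 0.03 m).
It also fails if it takes over 61 s, if anything falls off the work surface, if the arm or the gripper's body presses on something with over 40 N, if the wrist force passes 120 N, or if a joint passes its speed limit or range.

ROBOT

A 6-joint arm with a two-finger parallel gripper is mounted at the origin on the work surface. World frame = base frame: x ahead of the robot, y to its left, z up, the work surface at z = 0. Lengths are in mm, angles in degrees, forces in N, time in s.
With the tool pointing down it reaches from about 350 to 850 mm from the base axis. Payload 8.1 kg.
Tool frame: the origin (TCP) lies midway between the tips of the shut fingers; the grasp point (between the pads) lies 19 mm behind it; z points along the fingers, y is the direction in which the jaws open and shut (so a half turn about z gives the same grasp; the last joint's range is limited). The gripper opens to 85 mm and grips with 20 to 120 N. Pads are 22 mm wide; open, the fingers measure 114 mm over their backs; the gripper's body (76 mm by 85 mm) begins 54 mm behind the grasp point. The pads swing forward as they close: fully open they stand 13 mm farther back than shut.
Start: joints at [58.419, 7.471, 85.268, -0, 87.261, -4.893], TCP at [269.463, 536.092, 231.292] pointing down, gripper open.
Joint ranges: [-169.43, 169.43], [-51.17, 129.36], [1.28, 143.12], [-76.62, 256.62], [0, 156.53], [-152.29, 152.29]. Speed limits (degrees/s): [136.94, 136.94, 159.86, 180, 180, 180].

INTERFACE

Orientations are given as [roll, pitch, yaw] about the fixed x, y, z axes, in that order (R = Rz(yaw) Ry(pitch) Rx(roll)).
In Python, from bench import r gives the robot as it stands.
- The arm moves only by the shell command python3 -m jog 'ROWS' [FORCE]. ROWS is JSON, a list of rows, each a list of 5 numbers: the shift along the tool's x, y, z in m, then the turn about the tool's z in rad, then the opening, from 0 (shut) to 1 (fully open). A call has 1 to 20 rows; each row is the pose to reach, as a shift and turn from the pose measured when the call began, along the tool's axes at that moment; what a row does not reach only later rows make up. A row lasts 1/10 s, in which the tool goes at most 50 mm and 8.59 degrees, less where a joint would pass 70% of its speed; a pose out of reach is approached as far as the arm can. A call with a gripper value outside its range is refused whole. The fingers move at their own pace and stop on an object; FORCE is the grip in N (left out, the last holds). Time passes only in rows, so rows that repeat a pose let the fingers close. It gives the time, the measured TCP pose, the force and the opening at its end, in the units of the state.
- r.sense(): the state, without advancing time (a new reading comes with each control period).
- r.snapshot(name): name is "scene" or "top"; returns a dict with "pixels" (420x560x3 uint8, red, green, blue), "K" (3x3 intrinsics, pixels), "R" (3x3) and "t" (3): a world point X has camera coordinates R X + t. Camera axes: x right, y down, z forward; pixel columns grow to the right and rows downward; lengths in mm; the calibration is good to about 2 mm. A picture is of the moment at which its call begins. There is no depth.
- r.hand_in(): hands the job in, once; it reports no verdict.
The state is a dict: "time": time; "joint_pos": joint angles; "qd": joint speeds; "joint_efforts": joint torques, N m; "tool_pos": TCP position; "tcp_rot": TCP orientation; "ft_force": force on the tool from outside, world axes, zero at the start; "wrist_torque": the same for the moment, N m; "finger_gap": finger opening in mm.
Only numpy, scipy, OpenCV 4.12 (cv2) and the standard library are available. Lean on these libraries where they do the work, as an engineer would, in place of code of your own. Each camera call takes 0.05 s, during which the arm holds its last target.

## Working session

There is one attempt and no reset: what is moved stays moved. The work goes in short steps, Python scripts to look and compute and a shell command to move; the robot and the scene stay as the last step left them, time stands still between calls to the robot, and variables do not carry over. Pictures are saved under pics/ and viewed, and the job is handed in when it is done.

```bash
mkdir -p pics; ls
python3 - <<'E'
from bench import r
import cv2,numpy as np,json
print(r.sense())
for n in("scene","top"):
    s=r.snapshot(n); cv2.imwrite(f"pics/{n}0.png",s["pixels"][:,:,::-1]); print(n,s["K"],s["R"],s["t"])
E
```

```text
pics
{'time': 0.0, 'joint_pos': array([ 5.84170250e+01,  7.51452127e+00,  8.53303703e+01,  9.39382706e-04,
        8.72626562e+01, -4.89466021e+00]), 'qd': array([-0.01603058, -0.0406299 , -0.04728376, -0.00954431, -0.00483046,
       -0.04555057]), 'joint_efforts': array([-1.35203089e-03, -5.69409227e+01, -5.00545013e+01, -2.78984669e-05,
        1.49371993e-02,  6.46960373e-06]), 'tool_pos': array([269.17574927, 535.6015705 , 230.24010854]), 'tcp_rot': array([-1.79892924e+02, -1.01112143e-02,  1.53311630e+02]), 'ft_force': array([-0.56360264,  0.36764563, -0.36683537]), 'wrist_torque': array([ 0.01269616, -0.00252706, -0.00376419]), 'finger_gap': 85.64654540651097}
scene [[433.71314715   0.         278.36529218]
 [  0.         433.71314715 209.03359229]
 [  0.           0.           1.        ]] [[-0.33833173  0.94088641 -0.01626064]
 [ 0.72975254  0.25142232 -0.63580504]
 [-0.59413204 -0.22697927 -0.77167839]] [ 179.21207488 -315.25154312 1363.92566522]
top [[439.86443098   0.         275.91343807]
 [  0.         439.86443098 208.23138693]
 [  0.           0.           1.        ]] [[ 0.00241655 -0.999947   -0.01000788]
 [-0.99383466 -0.0012922  -0.11086479]
 [ 0.11084598  0.01021409 -0.99378511]] [   8.98763619  512.04972373 1257.65254847]
```

View pics/scene0.png

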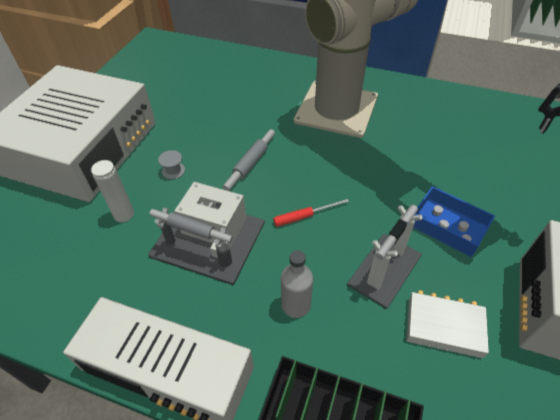

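View pics/top0.png

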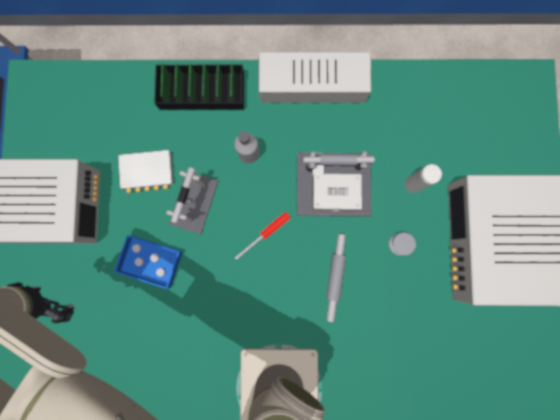

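The scene has two roller-like things. One lies on the stand at top (339,160) / scene (190,225). The other lies loose on the bench at top (336,278) / scene (250,158) and looks longer. The one on the stand's saddles fits the description. I'll check this in enlarged crops.

Run:
```python
import cv2
a=cv2.imread("pics/top0.png"); b=cv2.imread("pics/scene0.png")
def c(i,x,y,w,h,k,n): cv2.imwrite("pics/"+n,cv2.resize(i[y:y+h,x:x+w],None,fx=k,fy=k,interpolation=cv2.INTER_CUBIC))
c(a,285,140,130,100,6,"c_top_stand.png");c(a,155,155,80,85,7,"c_top_rest.png")
c(b,140,120,140,160,3.7,"c_sc_stand.png");c(b,340,190,100,115,5,"c_sc_rest.png")
c(a,300,130,130,200,3,"c_rollers.png")
```

```text
(no output)
```

View pics/c_top_stand.png

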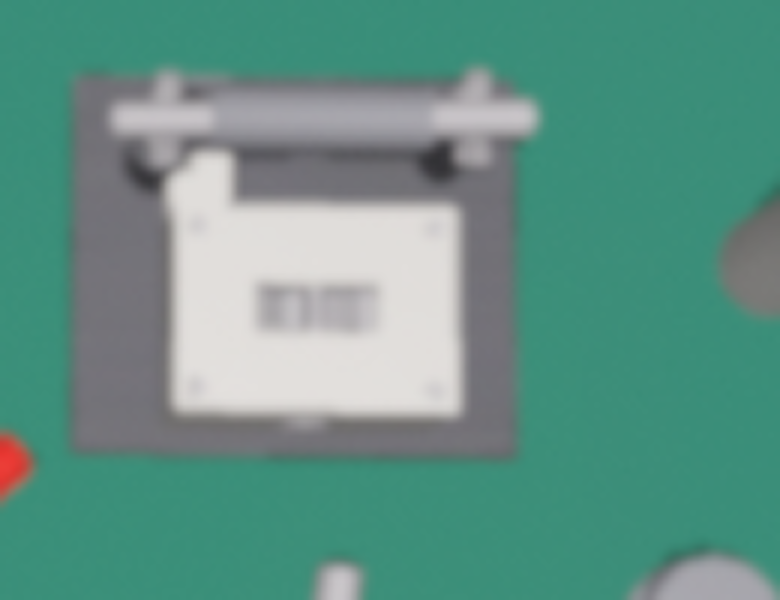

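View pics/c_top_rest.png

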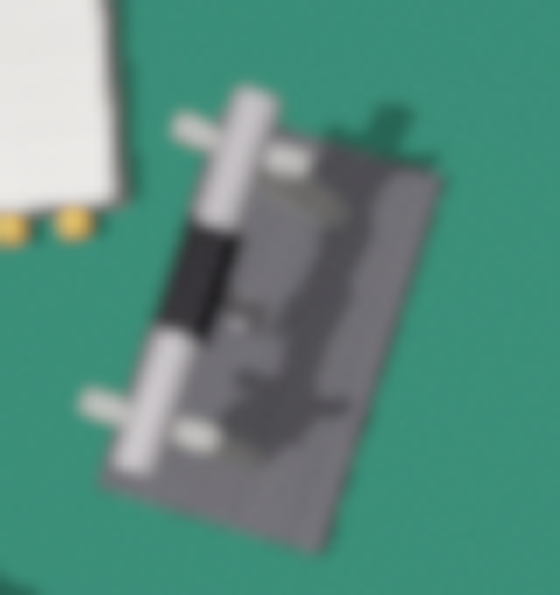

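View pics/c_sc_stand.png

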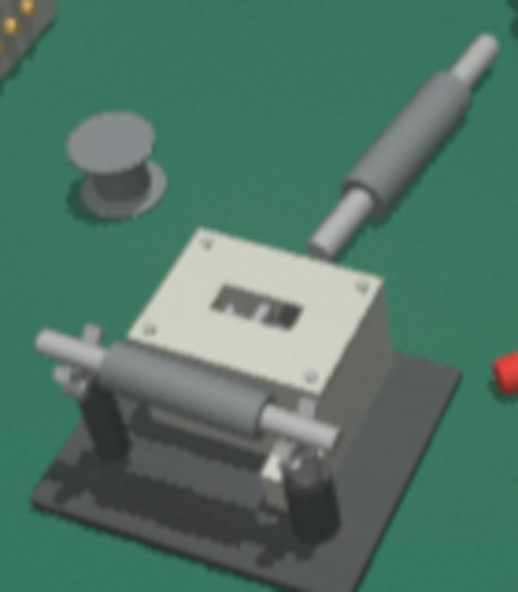

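View pics/c_sc_rest.png

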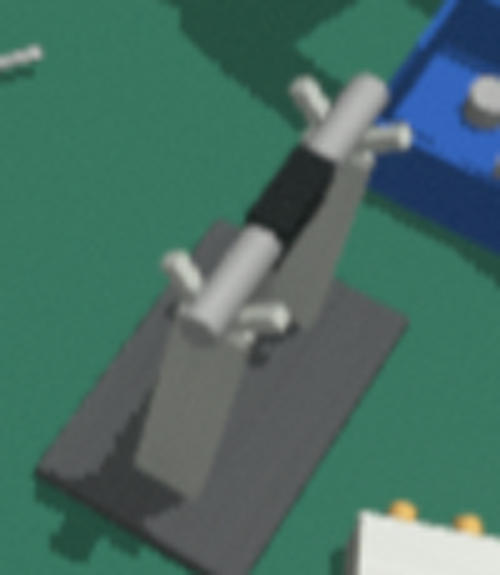

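View pics/c_rollers.png

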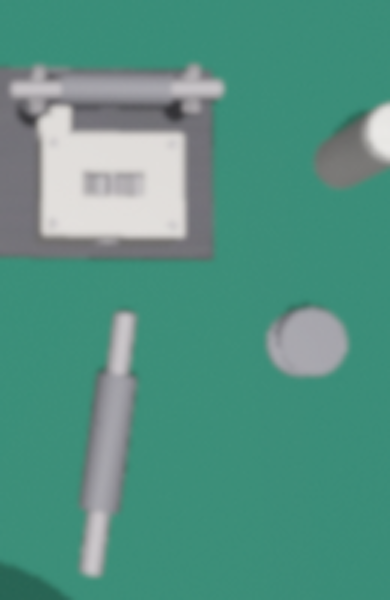

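The crops confirm it. The stand's roller is about 70 px long even though it is nearer the camera, and the loose one on the bench is about 88 px, so the stand's is the smaller and the one meant. The link from the gearbox to the left saddle in the top view marks that side as the lifting one (world +y). Now I'll fit the poses.

```bash
cat > h.py <<'E'
import numpy as np,cv2
from scipy.optimize import least_squares
C={"scene":(433.71314715,278.36529218,209.03359229,np.array([[-0.33833173,0.94088641,-0.01626064],[0.72975254,0.25142232,-0.63580504],[-0.59413204,-0.22697927,-0.77167839]]),np.array([179.21207488,-315.25154312,1363.92566522])),
"top":(439.86443098,275.91343807,208.23138693,np.array([[0.00241655,-0.999947,-0.01000788],[-0.99383466,-0.0012922,-0.11086479],[0.11084598,0.01021409,-0.99378511]]),np.array([8.98763619,512.04972373,1257.65254847]))}
def proj(n,X):
    f,cx,cy,R,t=C[n]; p=np.atleast_2d(X)@R.T+t
    return np.c_[f*p[:,0]/p[:,2]+cx,f*p[:,1]/p[:,2]+cy]
def ray(n,uv,z):
    f,cx,cy,R,t=C[n]; d=R.T@np.array([(uv[0]-cx)/f,(uv[1]-cy)/f,1]); o=-R.T@t
    return o+d*(z-o[2])/d[2]
def fit(obs,x0,cams=("top","scene")):
    # obs: (cam, (u,v), local xyz)
    obs=[o for o in obs if o[0] in cams]
    def W(p,l):
        c,s=np.cos(p[2]),np.sin(p[2]); return np.array([p[0]+c*l[0]-s*l[1],p[1]+s*l[0]+c*l[1],l[2]])
    def res(p): return np.concatenate([proj(n,W(p,l))[0]-uv for n,uv,l in obs])
    r=least_squares(res,x0,loss="soft_l1"); return r.x,res(r.x).reshape(-1,2)
E
python3 - <<'E'
from h import *
T=lambda u,v:(285.+u/6-.42,140+v/6-.42)
S=lambda u,v:(140+u/3.7-.36,120+v/3.7-.36)
o=[("top",T(172,206),(48,65,98)),("top",T(460,203),(48,-65,98)),("top",T(462,414),(-48,-65,98)),("top",T(172,412),(-48,65,98)),("top",T(318,307),(0,0,98)),
("scene",S(200,229),(-48,-65,98)),("scene",S(383,281),(-48,65,98)),("scene",S(316,390),(48,65,98)),("scene",S(132,333),(48,-65,98)),
("scene",S(257,307),(0,0,98))]
for c in(("top",),("scene",),("top","scene")):
    x,e=fit(o,[530,-150,0],c); print("stand",x[:2],np.degrees(x[2]),np.abs(e).max(0))
T=lambda u,v:(155.+u/7-.42,155+v/7-.42)
S=lambda u,v:(340+u/5-.4,190+v/5-.4)
o=[("top",T(253,92),(75,0,150)),("top",T(133,468),(-75,0,150)),("scene",S(372,90),(-75,0,150)),("scene",S(205,323),(75,0,150)),
("top",T(202,280),(0,0,163)),("top",T(444,172),(85,-50,10)),("top",T(322,553),(-85,-50,10)),("top",T(105,485),(-85,50,10)),
("scene",S(408,320),(-85,50,10)),("scene",S(38,472),(85,-50,10))]
for c in(("top",),("scene",),("top","scene")):
    x,e=fit(o,[500,250,-.3],c); print("rest",x[:2],np.degrees(x[2]));print(e.round(1).tolist())
for n,uv,z in(("top",(247,140),190),("top",(250,160),0),("scene",(297,257),190),("top",(430,174),170)): print(uv,ray(n,uv,z))
E
```

```text
stand [ 552.78859418 -161.15691514] -0.03272871342509148 [0.79943771 0.48848486]
stand [ 551.62423353 -159.78169404] -1.4609176144682556 [1.51437425 0.86195096]
stand [ 552.07405078 -160.25191593] -0.8348043698487458 [1.7472957  1.06518992]
rest [534.33922566 255.80030031] -16.311391615239796
[[0.9, 0.4], [0.8, 0.2], [-1.4, -0.6], [-0.1, -0.1], [0.2, -0.1], [-0.9, 0.1]]
rest [533.67516544 259.13911615] -16.27366477792825
[[-0.2, -0.1], [-0.4, 2.3], [0.9, -0.6], [0.0, -0.5]]
rest [534.12821346 257.78085388] -16.172995092946095
[[0.1, 0.4], [0.2, 0.3], [-1.0, -0.2], [-1.1, 2.3], [-2.2, -0.5], [-0.8, -0.1], [-0.4, -0.0], [-1.5, 0.2], [0.2, -0.7], [-0.6, -0.4]]
(247, 140) [672.51619956  83.92940226 190.        ]
(250, 160) [662.06552932  89.06052079   0.        ]
(297, 257) [684.41479466  94.95480997 190.        ]
(430, 174) [ 586.80465789 -394.07195373  170.        ]
```

```bash
cat >> h.py <<'E'
def go(x,y,z,yaw=None):
    "tool-axis shift (m) and turn (rad) from the present pose to world TCP x,y,z (mm), yaw deg"
    from bench import r
    from scipy.spatial.transform import Rotation as Ro
    s=r.sense(); R=Ro.from_euler("xyz",s["tcp_rot"],degrees=True).as_matrix()
    d=R.T@(np.array([x,y,z])-s["tool_pos"])
    tw=0 if yaw is None else -np.radians((yaw-s["tcp_rot"][2]+180)%360-180)
    print("shift",(d/1000).round(4),"turn",round(tw,4),"| now",s["tool_pos"].round(1),s["tcp_rot"].round(2),"F",s["ft_force"].round(1),"gap",round(s["finger_gap"],1),"t",round(s["time"],2))
E
python3 -c "
from h import *
go(534,257.5,231,163.7)"
```

```text
shift [-0.3615 -0.1296 -0.0005] turn -0.1813 | now [269.2 535.7 230.3] [-1.7990e+02 -1.0000e-02  1.5331e+02] F [-0.2 -0.4 -0.2] gap 85.3 t 0.1
```

```bash
python3 -m jog '[[-0.03,-0.01,0,-0.02,0.6],[-0.07,-0.025,0,-0.05,0.6],[-0.11,-0.04,0,-0.08,0.6],[-0.15,-0.055,0,-0.11,0.6],[-0.19,-0.068,0,-0.14,0.6],[-0.23,-0.083,0,-0.16,0.6],[-0.27,-0.097,0,-0.181,0.6],[-0.31,-0.111,0,-0.181,0.6],[-0.34,-0.122,0,-0.181,0.6],[-0.3615,-0.1296,0,-0.1813,0.6],[-0.3615,-0.1296,0,-0.1813,0.6],[-0.3615,-0.1296,0,-0.1813,0.6]]' 60
python3 - <<'E'
from h import *
from bench import r
go(534,257.5,231,163.7)
for n in("scene","top"): cv2.imwrite(f"pics/{n}1.png",r.snapshot(n)["pixels"][:,:,::-1])
b=cv2.imread("pics/scene1.png")[150:320,320:480];a=cv2.imread("pics/top1.png")[140:260,130:280]
b=cv2.resize(b,(480,510),interpolation=2);a=cv2.resize(a,(320,256),interpolation=2)
o=np.zeros((510,800,3),np.uint8);o[:,:480]=b;o[:256,480:]=a;cv2.imwrite("pics/m1.png",o)
E
```

```text
time: 1.3
tool_pos: [533.8, 257.2, 229.9]
tcp_rot: [-179.9, -0.1, 163.6]
ft_force: [-0.3, 0.0, 0.2]
finger_gap: 51.4
shift [-0.0001  0.0003 -0.0011] turn -0.0013 | now [533.8 257.2 229.9] [-1.7988e+02 -9.0000e-02  1.6363e+02] F [-0.3  0.   0.2] gap 51.4 t 1.3
```

View pics/m1.png

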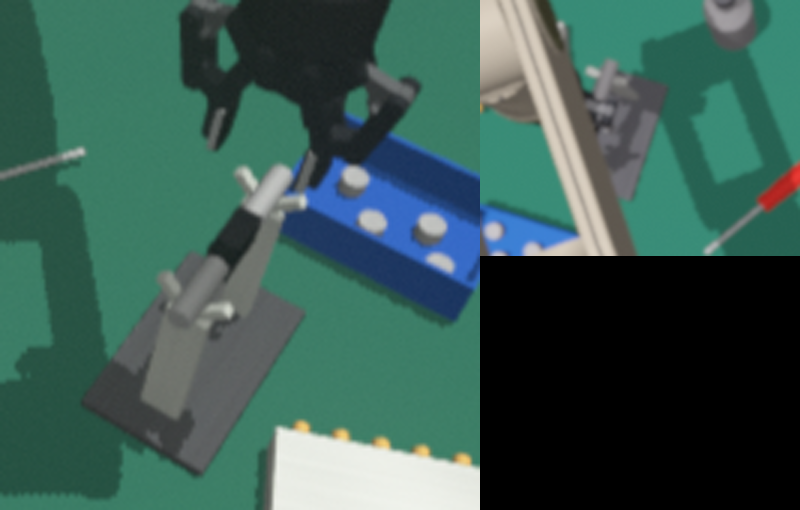

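Run:
```python
from h import *
y=np.radians(163.63); ty=np.array([np.sin(y),-np.cos(y),0])
for h in(-5,-10): print(proj("scene",[np.array([533.8,257.2,229.9-h])+s*28*ty for s in(1,-1,0)]))
print(proj("scene",[[534,257.5,163],[534,257.5,150]]))
go(534,257.5,131,163.7)
```

```text
[[419.63884351 210.18758633]
 [391.93743837 196.88644435]
 [405.60304248 203.44813823]]
[[420.2821683  208.4533842 ]
 [392.43241879 195.13515561]
 [406.17031001 201.70485117]]
[[398.14075498 226.90724505]
 [396.86862379 230.81061586]]
shift [-0.001  -0.0003  0.0992] turn 0.0007 | now [533.2 258.2 230.2] [-1.7990e+02 -7.0000e-02  1.6374e+02] F [-0.4  0.4 -0.3] gap 51.0 t 1.4
```

```bash
python3 -m jog '[[0,0,0.025,0,0.6],[0,0,0.05,0,0.6],[0,0,0.07,0,0.6],[0,0,0.085,0,0.6],[0,0,0.097,0,0.6],[0,0,0.097,0,0.6],[0,0,0.097,0,0.35],[0,0,0.097,0,0.3],[0,0,0.097,0,0.25],[0,0,0.097,0,0.2],[0,0,0.097,0,0.15],[0,0,0.097,0,0.1],[0,0,0.097,0,0.05],[0,0,0.097,0,0],[0,0,0.097,0,0],[0,0,0.097,0,0],[0,0,0.097,0,0]]' 60
python3 -c "
from h import *
from bench import r
cv2.imwrite('pics/s2.png',cv2.resize(r.snapshot('scene')['pixels'][150:320,320:480,::-1],None,fx=3,fy=3,interpolation=2))
go(534,257.5,131,163.7)"
```

```text
time: 3.1
tool_pos: [533.5, 256.9, 134.7]
tcp_rot: [-179.8, -0.0, 163.7]
ft_force: [-3.6, -7.6, 7.8]
finger_gap: 16.9
shift [-0.0003  0.0008  0.0037] turn -0.0004 | now [533.5 256.8 134.7] [-1.7982e+02 -1.0000e-02  1.6368e+02] F [-4.4 -7.2  6.9] gap 17.2 t 3.15
```

View pics/s2.png

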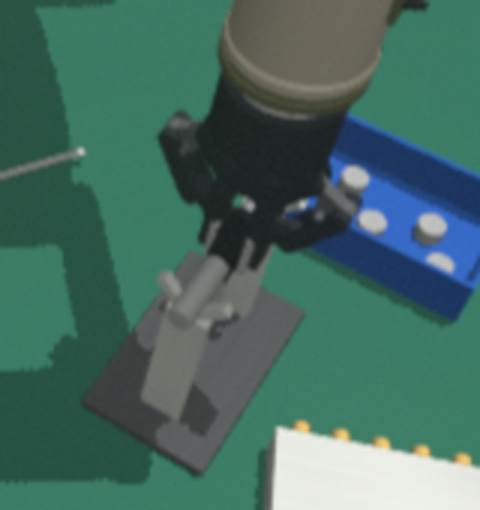

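```bash
python3 -m jog '[[0,0,-0.006,0,0],[0,0,-0.02,0,0],[0,0,-0.04,0,0],[0,0,-0.065,0,0],[0,0,-0.09,0,0],[0,0,-0.11,0,0],[0,0,-0.125,0,0],[0,0,-0.13,0,0],[0,0,-0.13,0,0],[0,0,-0.13,0,0]]' 80
python3 -c "
from h import *
from bench import r
cv2.imwrite('pics/s3.png',cv2.resize(r.snapshot('scene')['pixels'][130:300,320:480,::-1],None,fx=3,fy=3,interpolation=2))
go(552.3,-160.5,265,179.5)"
```

```text
time: 4.15
tool_pos: [533.1, 257.1, 263.5]
tcp_rot: [-179.8, -0.1, 163.7]
ft_force: [0.5, -0.0, -3.1]
finger_gap: 16.7
shift [-0.1359 -0.3952 -0.0004] turn -0.2762 | now [533.  257.  263.1] [-1.7974e+02 -1.2000e-01  1.6368e+02] F [-0.2 -0.2 -2.6] gap 16.9 t 4.2
```

View pics/s3.png

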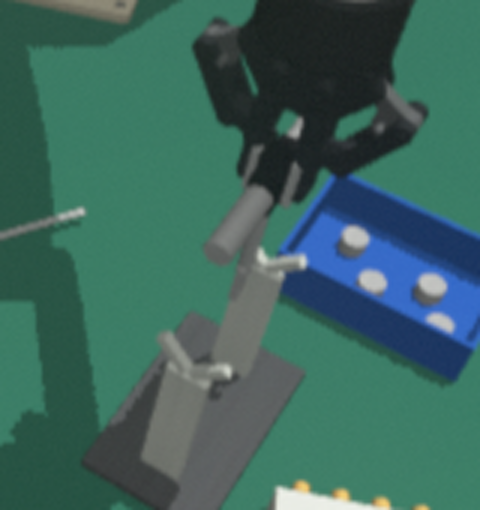

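Run:
```python
from h import *
b=cv2.imread("pics/scene0.png")[185:225,185:235];a=cv2.imread("pics/top0.png")[178:206,318:358]
o=np.zeros((400,800,3),np.uint8)
o[:320,:400]=cv2.resize(b,(400,320),interpolation=2);o[:280,400:]=cv2.resize(a,(400,280),interpolation=2);cv2.imwrite("pics/slot.png",o)
for n,u0,v0,k in(("scene",185,185,8),("top",318,178,10)):
  for z in(98,90,77): print(n,z,((proj(n,[[552.3+dx,-160.5+y,z] for dx in(-11,11) for y in(-28,0,28)])-[u0,v0])*k+k/2).round().tolist())
```

```text
scene 98 [[122.0, 93.0], [209.0, 117.0], [298.0, 141.0], [88.0, 148.0], [176.0, 172.0], [265.0, 197.0]]
scene 90 [[127.0, 111.0], [213.0, 135.0], [301.0, 159.0], [93.0, 166.0], [180.0, 190.0], [269.0, 215.0]]
scene 77 [[133.0, 140.0], [219.0, 164.0], [306.0, 188.0], [100.0, 194.0], [187.0, 219.0], [275.0, 243.0]]
top 98 [[298.0, 175.0], [197.0, 175.0], [96.0, 175.0], [297.0, 97.0], [196.0, 97.0], [95.0, 97.0]]
top 90 [[294.0, 179.0], [193.0, 179.0], [93.0, 179.0], [293.0, 101.0], [192.0, 101.0], [92.0, 101.0]]
top 77 [[287.0, 186.0], [187.0, 186.0], [88.0, 186.0], [286.0, 109.0], [186.0, 109.0], [87.0, 109.0]]
```

View pics/slot.png

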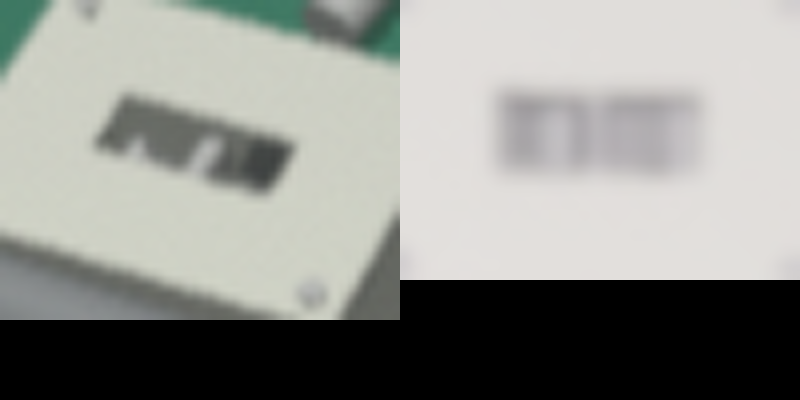

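Run:
```python
from h import *
b=cv2.imread("pics/scene0.png",0)[194:212,194:225];a=cv2.imread("pics/top0.png",0)[184:198,325:351]
print(a[4:9]); 
o=np.zeros((600,800),np.uint8)
n=lambda i,k,lo,hi: np.clip((cv2.resize(i,None,fx=k,fy=k,interpolation=2).astype(float)-lo)*255/(hi-lo),0,255).astype(np.uint8)
x=n(b,13,30,190);y=n(a,15,90,225);o[:x.shape[0],:x.shape[1]]=x;o[300:300+y.shape[0],:y.shape[1]]=y
cv2.imwrite("pics/slot2.png",o)
```

```text
[[222 216 199 178 164 159 161 166 172 174 170 177 185 179 170 168 167 167
  167 171 177 181 190 206 217 221]
 [222 216 200 180 166 160 163 172 181 179 169 171 180 176 170 170 169 168
  169 174 182 187 193 207 217 221]
 [221 216 201 182 170 165 170 180 188 186 173 171 180 178 174 176 175 174
  174 179 188 193 198 209 218 221]
 [221 216 201 182 170 166 171 181 189 187 173 171 180 178 175 177 176 175
  175 180 189 194 199 210 219 222]
 [221 216 201 182 170 166 171 182 190 187 173 172 180 179 175 177 176 175
  175 180 189 195 199 210 218 221]]
```

View pics/slot2.png

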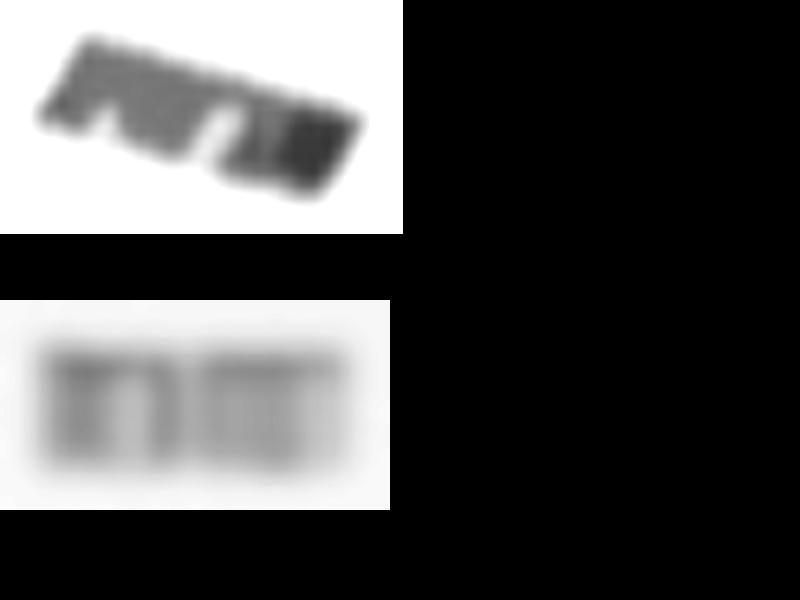

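```bash
python3 -m jog '[[-0.01,-0.03,0,-0.02,0],[-0.024,-0.07,0,-0.05,0],[-0.038,-0.11,0,-0.08,0],[-0.052,-0.15,0,-0.11,0],[-0.065,-0.19,0,-0.14,0],[-0.079,-0.23,0,-0.17,0],[-0.093,-0.27,0,-0.2,0],[-0.107,-0.31,0,-0.23,0],[-0.12,-0.345,0,-0.26,0],[-0.13,-0.375,0,-0.276,0],[-0.1359,-0.395,0,-0.276,0],[-0.138,-0.403,0,-0.276,0],[-0.138,-0.403,0,-0.276,0],[-0.138,-0.403,0,-0.276,0]]' 80
python3 - <<'E'
from h import *
from bench import r
cv2.imwrite('pics/scene4.png',r.snapshot('scene')['pixels'][:,:,::-1])
cv2.imwrite('pics/s4.png',cv2.resize(cv2.imread('pics/scene4.png')[130:270,140:280],None,fx=4,fy=4,interpolation=2))
go(552.3,-168.5,265,179.5)
E
```

```text
time: 5.6
tool_pos: [552.0, -167.5, 264.1]
tcp_rot: [-179.8, -0.2, 179.5]
ft_force: [0.3, -0.5, -2.5]
finger_gap: 16.7
shift [-0.0002 -0.0012 -0.0008] turn 0.0008 | now [ 552.1 -167.3  264.2] [-179.83   -0.22  179.55] F [-0.6 -0.1 -3. ] gap 16.5 t 5.65
```

View pics/s4.png

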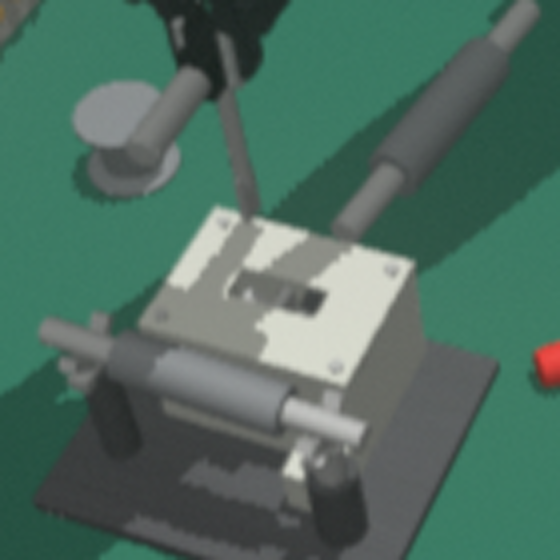

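Run:
```python
from h import *
for z in(156,161.5,167): print(z,(proj("scene",[552,-167.4,z])-[140,130])*4+2)
```

```text
156 [[250.56714568 220.43431452]]
161.5 [[249.04060909 213.60709822]]
167 [[247.50036171 206.71856234]]
```

```bash
python3 -m jog '[[0,0,0.02,0,0],[0,0,0.045,0,0],[0,0,0.06,0,0],[0,0,0.068,0,0],[0,0,0.073,0,0],[0,0,0.077,0,0],[0,0,0.077,0,0]]'
```

```text
time: 6.35
tool_pos: [552.4, -168.0, 187.8]
tcp_rot: [-179.8, -0.1, 179.5]
ft_force: [-0.1, -2.3, -3.5]
finger_gap: 16.6
```

```bash
python3 -m jog '[[0,0,0.003,0,0],[0,0,0.006,0,0],[0,0,0.008,0,0],[0,0,0.008,0,0]]'
```

```text
time: 6.75
tool_pos: [552.2, -168.1, 179.5]
tcp_rot: [-179.8, -0.2, 179.5]
ft_force: [0.9, -1.7, -3.2]
finger_gap: 16.6
```

```bash
python3 -m jog '[[0,0.002,0,0,0],[0,0.004,0,0,0],[0,0.006,0,0,0],[0,0.008,0,0,0],[0,0.01,0,0,0],[0,0.012,0,0,0],[0,0.014,0,0,0],[0,0.016,0,0,0],[0,0.016,0,0,0]]'
python3 - <<'E'
from h import *
from bench import r
cv2.imwrite('pics/scene5.png',r.snapshot('scene')['pixels'][:,:,::-1])
cv2.imwrite('pics/s5.png',cv2.resize(cv2.imread('pics/scene5.png')[130:270,140:280],None,fx=4,fy=4,interpolation=2))
go(552.3,-168.5,180,179.5)
E
```

```text
time: 7.65
tool_pos: [552.2, -151.7, 179.2]
tcp_rot: [-179.8, -0.2, 179.5]
ft_force: [-0.6, -2.6, -3.0]
finger_gap: 16.9
shift [-0.0003 -0.0168 -0.0007] turn 0.0009 | now [ 552.2 -151.7  179.3] [-179.79   -0.19  179.55] F [-0.3 -2.7 -2.8] gap 17.0 t 7.7
```

View pics/s5.png

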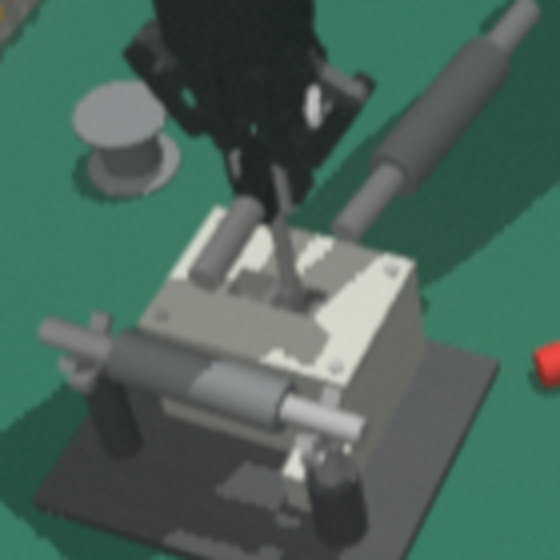

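```bash
cat > tilt.py <<'E'
import sys
from h import *
from scipy.ndimage import map_coordinates,gaussian_filter
def edges(f,X0=85,zl=111,zp=120,yaw=-0.5,o=(552.3,-160.5)):
    g=gaussian_filter(cv2.imread(f).astype(float).sum(2)/3,0.7)
    c,s=np.cos(np.radians(yaw)),np.sin(np.radians(yaw))
    W=lambda y,z:np.array([o[0]+c*X0-s*y,o[1]+s*X0+c*y,z])
    zz=lambda y:(zl+zp)/2+(zl-zp)/140*y
    out=[]
    for y in np.r_[-92:-80:3,-55:-51:2,-44:45:3,52:56:2,80:93:3]:
        R=15 if abs(y)<50 else 8
        p=proj("scene",W(y,zz(y)))[0];q=proj("scene",W(y+1,zz(y+1)))[0]-p;sc=np.linalg.norm(q)
        # px per mm perpendicular
        k=433.7/(C["scene"][3][2]@W(y,zz(y))+C["scene"][4][2])
        n=np.array([-q[1],q[0]])/sc
        t=np.arange(-9,9.01,.05); v=map_coordinates(g,[p[1]+n[1]*t,p[0]+n[0]*t],order=3)
        d=np.gradient(v,t); r=R*k
        e=[]
        for sg in(-1,1):
            m=np.abs(t-sg*r)<2.2; i=np.argmax(np.abs(d[m])); e.append((t[m][i],d[m][i]))
        out.append((y,e[0][0]+r,e[1][0]-r,e[0][1],e[1][1]))
    return np.array(out)
def fitt(f,sel,**kw):
    E=edges(f,**kw); return E
if __name__=="__main__":
    np.set_printoptions(precision=2,suppress=True,linewidth=160)
    for f in sys.argv[1:]: print(f); print(edges(f))
E
python3 tilt.py pics/scene0.png pics/scene5.png
```

```text
pics/scene0.png
[[-92.    -0.5   -2.15  34.34 -24.97]
 [-89.    -0.44  -2.16  34.39 -24.91]
 [-86.    -0.49  -2.16  34.66 -25.71]
 [-83.    -0.49  -2.16  34.21 -25.15]
 [-55.    -0.72  -1.48  19.22 -17.56]
 [-53.    -2.17  -0.18  12.15 -13.05]
 [-44.    -2.09  -1.56 -29.48 -11.77]
 [-41.    -2.08   1.08 -38.29  -9.17]
 [-38.    -2.08   2.08 -36.9  -10.05]
 [-35.    -2.07  -2.18 -38.19  -8.87]
 [-32.    -2.07  -2.18 -36.86  -8.37]
 [-29.    -2.06  -2.19 -33.97  -8.88]
 [-26.    -2.06  -2.19 -34.89  -9.52]
 [-23.    -2.06  -2.19 -32.74 -10.58]
 [-20.    -2.05  -2.2  -33.13 -10.03]
 [-17.    -2.05   2.   -33.58  -9.37]
 [-14.    -2.04   2.04 -31.08 -12.92]
 [-11.    -2.04   2.04 -29.87 -11.97]
 [ -8.    -2.04   2.04 -27.31 -11.38]
 [ -5.    -2.03   2.03 -25.   -11.92]
 [ -2.    -2.03   2.03 -26.17 -12.4 ]
 [  1.    -2.02   2.02 -23.63 -12.06]
 [  4.    -2.02   2.02 -25.64 -12.43]
 [  7.    -2.02   2.02 -24.4  -12.32]
 [ 10.    -2.01   2.01 -23.39 -12.38]
 [ 13.    -2.01   2.01 -22.04 -12.48]
 [ 16.    -2.     2.   -18.21 -12.51]
 [ 19.    -2.     2.   -16.89 -13.22]
 [ 22.    -2.     2.
[... 1501 characters left out ...]
  13.29 -13.49]
 [ 13.    -0.21   2.01  11.51 -13.53]
 [ 16.    -0.2    2.    11.43 -14.31]
 [ 19.    -0.2    2.    12.26 -15.19]
 [ 22.    -0.3    2.    12.04 -15.72]
 [ 25.    -0.19   1.99  11.85 -15.08]
 [ 28.    -0.24   1.99  11.8  -15.33]
 [ 31.    -1.98   1.98 -12.62 -15.4 ]
 [ 34.    -1.98   1.98 -12.83 -16.16]
 [ 37.    -0.02   1.97  12.56 -16.15]
 [ 40.    -0.17   1.97  12.   -16.05]
 [ 43.    -1.97   1.97  -7.68 -16.03]
 [ 52.    -0.94  -2.16  37.25 -26.19]
 [ 54.    -0.94  -2.16  33.94 -22.17]
 [ 80.    -1.12  -2.18  31.19 -20.1 ]
 [ 83.    -1.27  -2.18  31.9  -17.16]
 [ 86.    -1.27   0.82  32.23 -24.98]
 [ 89.    -1.26   0.96  28.1  -24.1 ]
 [ 92.    -1.41   1.31  12.04  -7.2 ]]
```

```bash
cat > yaw.py <<'E'
from h import *
from scipy.ndimage import map_coordinates,gaussian_filter
from scipy.stats import theilslopes
def edge(f,cam,X,Z,ys,sgn,w=3,o=(552.3,-160.5)):
    "edge (sub-px) of line stand x=X,z=Z sampled at y; returns world x at z=Z for each y"
    g=gaussian_filter(cv2.imread(f).astype(float).sum(2)/3,0.6); P=[]
    for y in ys:
        p=proj(cam,[o[0]+X,o[1]+y,Z])[0];q=proj(cam,[o[0]+X+1,o[1]+y,Z])[0]-p;n=q/np.linalg.norm(q)
        t=np.arange(-w,w+.01,.02);v=map_coordinates(g,[p[1]+n[1]*t,p[0]+n[0]*t],order=3)
        d=sgn*np.gradient(v,t);i=np.argmax(d);
        if 0<i<len(t)-1: P.append(ray(cam,p+n*t[i],Z)[:2])
    P=np.array(P); s=theilslopes(P[:,0],P[:,1]); return np.degrees(-np.arctan(s[0])),np.median(P[:,0])-o[0],len(P)
if __name__=="__main__":
    ys=np.arange(-55,56,2.)
    f="pics/top0.png"
    print("cover back top",edge(f,"top",-48,98,ys,1)); print("cover front",edge(f,"top",48,98,np.arange(-55,35,2.),-1))
    f="pics/scene0.png"
    print("sc cover back",edge(f,"scene",-48,98,ys,1)); 
    for X,sg in((-11,-1),(11,1)):
      print("slot top",edge("pics/top0.png","top",X,98,np.arange(-22,23,2.),sg,2),"scene",edge(f,"scene",X,98,np.arange(-22,23,2.),sg,2))
    for z,nm in((121,"roller")):
      for X,sg in((85-15,1),(85+15,-1)): print(nm,edge("pics/top0.png","top",X,118,np.arange(-44,45,2.),sg,3))
      for X,sg in((85-8,1),(85+8,-1)): print("journal",edge("pics/top0.png","top",X,118,np.r_[-92:-81:2.,81:93:2.],sg,2.5))
E
python3 yaw.py
```

```text
cover back top (np.float64(-0.6578527378597889), np.float64(-48.77798313942549), 56)
cover front (np.float64(-0.50375595751308), np.float64(49.638968876086665), 45)
sc cover back (np.float64(-0.7661587238910471), np.float64(-48.60736214540765), 56)
slot top (np.float64(-1.8029730263851116), np.float64(-10.440661965566278), 23) scene (np.float64(-1.337585631111454), np.float64(-10.502048619749758), 23)
slot top (np.float64(-0.5085537379490999), np.float64(11.730232160314017), 23) scene (np.float64(-0.3098169613713811), np.float64(10.325582159671058), 22)Traceback (most recent call last):
  File "yaw.py", line 21, in <module>
    for z,nm in((121,"roller")):
        ^^^^
TypeError: cannot unpack non-iterable int object
```

```bash
cat > t2.py <<'E'
import sys
from tilt import *
def end(f,side,**k):
    E=edges(f,**k); m=(E[:,0]*side>=80)&(E[:,0]*side<91); return np.median(E[m,1])
def solve(f0="pics/scene0.png",yaw=-0.75,zp=120):
    # heights making the upper journal edge line consistent at both ends for the reference picture
    from scipy.optimize import brentq
    return brentq(lambda zl:end(f0,1,zl=zl,zp=zp,yaw=yaw)-end(f0,-1,zl=zl,zp=zp,yaw=yaw),104,118,xtol=.05)
def lift(f,zl0,yaw=-0.75,zp=120,f0="pics/scene0.png"):
    from scipy.optimize import brentq
    ref=end(f0,1,zl=zl0,zp=zp,yaw=yaw)
    return brentq(lambda zl:end(f,1,zl=zl,zp=zp,yaw=yaw)-ref,zl0-6,zl0+16,xtol=.05)
if __name__=="__main__":
    for y in(-0.5,-0.75,-1):
        for zp in(118,122): 
            z=solve(yaw=y,zp=zp); print(y,zp,z,z-zp,[round(lift(f,z,yaw=y,zp=zp)-z,2) for f in sys.argv[1:]])
E
python3 t2.py pics/scene4.png pics/scene5.png; sed -i 's/for z,nm in((121,"roller"))/for z,nm in((121,"roller"),)/' yaw.py; python3 yaw.py|tail -4
```

```text
roller (np.float64(-1.2030219884903572), np.float64(73.5772051999495), 45)
roller (np.float64(0.29373319200523573), np.float64(97.92188533256945), 45)
journal (np.float64(-0.0003437572152188583), np.float64(77.83906646570176), 12)
journal (np.float64(0.40169012982413776), np.float64(92.9997400026574), 12)Traceback (most recent call last):
  File "t2.py", line 16, in <module>
    z=solve(yaw=y,zp=zp); print(y,zp,z,z-zp,[round(lift(f,z,yaw=y,zp=zp)-z,2) for f in sys.argv[1:]])
                                                   ~~~~^^^^^^^^^^^^^^^^^
  File "t2.py", line 12, in lift
    return brentq(lambda zl:end(f,1,zl=zl,zp=zp,yaw=yaw)-ref,zl0-6,zl0+16,xtol=.05)
    r = _zeros._brentq(f, a, b, xtol, rtol, maxiter, args, full_output, disp)
ValueError: f(a) and f(b) must have different signs
```

```bash
cat > t2.py <<'E'
import sys
from h import *
from scipy.ndimage import map_coordinates,gaussian_filter
def end(f,side,yaw=-0.75,z0=115,o=(552.3,-160.5),gain=1):
    "height (mm) of journal axis at y=side*86 from its upper silhouette edge in the scene picture"
    g=gaussian_filter(cv2.imread(f).astype(float).sum(2)/3,0.6); c,s=np.cos(np.radians(yaw)),np.sin(np.radians(yaw)); H=[]
    for y in np.arange(81,92,1.)*side:
        W=lambda z:np.array([o[0]+c*85-s*y,o[1]+s*85+c*y,z])
        zs=np.arange(98,135,.05); p=np.array(proj("scene",np.array([W(z) for z in zs])))
        v=map_coordinates(g,[p[:,1],p[:,0]],order=3); d=-np.gradient(v,zs)  # brighter going down
        ok=(zs>z0-9+9)&(zs<z0+9+9); i=np.argmax(np.where(ok,d,-9)); H.append(zs[i])
    return np.median(H),np.std(H)
if __name__=="__main__":
    # silhouette sits R/|n_z-comp| above axis: same constant for both ends
    for f in sys.argv[1:]:
        for y in(-0.6,-0.75,-0.9):
            a=end(f,1,y);b=end(f,-1,y,z0=120); print(f,y,"lift end %.1f±%.1f post end %.1f±%.1f  diff/140mm %.2f"%(*a,*b,(a[0]-b[0])*140/172))
E
python3 t2.py pics/scene0.png pics/scene4.png pics/scene5.png
```

```text
pics/scene0.png -0.6 lift end 125.8±0.7 post end 134.9±0.1  diff/140mm -7.41
pics/scene0.png -0.75 lift end 126.1±0.8 post end 134.9±0.2  diff/140mm -7.20
pics/scene0.png -0.9 lift end 126.6±0.9 post end 134.9±0.3  diff/140mm -6.80
pics/scene4.png -0.6 lift end 125.7±0.9 post end 134.9±0.4  diff/140mm -7.49
pics/scene4.png -0.75 lift end 126.1±0.9 post end 134.9±0.5  diff/140mm -7.20
pics/scene4.png -0.9 lift end 126.6±1.0 post end 134.6±0.6  diff/140mm -6.55
pics/scene5.png -0.6 lift end 129.9±0.9 post end 134.6±0.5  diff/140mm -3.83
pics/scene5.png -0.75 lift end 130.1±0.9 post end 134.2±0.7  diff/140mm -3.34
pics/scene5.png -0.9 lift end 130.4±1.0 post end 133.9±0.8  diff/140mm -2.85
```

```bash
sed -i 's/np.arange(98,135,.05)/np.arange(98,150,.05)/; s/ok=.*; i=/ok=(zs>113)\&(zs<142); i=/' t2.py; python3 t2.py pics/scene0.png pics/scene4.png pics/scene5.png
```

```text
pics/scene0.png -0.6 lift end 125.8±0.7 post end 137.7±1.1  diff/140mm -9.65
pics/scene0.png -0.75 lift end 126.1±0.8 post end 137.3±1.1  diff/140mm -9.16
pics/scene0.png -0.9 lift end 126.6±0.9 post end 137.0±1.1  diff/140mm -8.47
pics/scene4.png -0.6 lift end 125.7±0.9 post end 135.3±0.7  diff/140mm -7.81
pics/scene4.png -0.75 lift end 126.1±0.9 post end 135.0±0.7  diff/140mm -7.24
pics/scene4.png -0.9 lift end 126.6±1.0 post end 134.6±0.7  diff/140mm -6.55
pics/scene5.png -0.6 lift end 129.9±0.9 post end 134.6±1.1  diff/140mm -3.83
pics/scene5.png -0.75 lift end 130.1±0.9 post end 134.2±1.1  diff/140mm -3.34
pics/scene5.png -0.9 lift end 130.4±1.0 post end 133.9±1.1  diff/140mm -2.85
```

```bash
python3 -m jog '[[0,-0.001,-0.01,0,0],[0,-0.001,-0.025,0,0],[0,-0.001,-0.034,0,0],[0,-0.014,-0.034,0,0],[0,-0.026,-0.034,0,0],[0,-0.028,-0.034,0,0],[0,-0.028,-0.034,0,0],[0,-0.028,-0.02,0,0],[0,-0.028,-0.012,0,0],[0,-0.028,-0.007,0,0],[0,-0.028,-0.007,0,0]]'
```

```text
time: 8.8
tool_pos: [551.1, -179.0, 184.4]
tcp_rot: [-179.9, -0.3, 179.6]
ft_force: [0.0, 0.7, -2.5]
finger_gap: 16.7
```

```bash
python3 -m jog '[[0,0,0.003,0,0],[0,0,0.006,0,0],[0,0,0.007,0,0],[0,0,0.007,0,0]]'
```

```text
time: 9.2
tool_pos: [551.0, -179.0, 177.4]
tcp_rot: [-179.9, -0.4, 179.6]
ft_force: [0.4, 0.3, -2.5]
finger_gap: 16.6
```

```bash
python3 -m jog '[[0,0.003,-0.002,0,0],[0,0.006,-0.002,0,0],[0,0.009,-0.002,0,0],[0,0.012,-0.002,0,0],[0,0.015,-0.002,0,0],[0,0.018,-0.002,0,0],[0,0.021,-0.002,0,0],[0,0.024,-0.002,0,0],[0,0.026,-0.002,0,0],[0,0.028,-0.002,0,0],[0,0.028,-0.002,0,0]]'
python3 - <<'E'
from h import *
from bench import r
cv2.imwrite('pics/scene6.png',r.snapshot('scene')['pixels'][:,:,::-1])
cv2.imwrite('pics/s6.png',cv2.resize(cv2.imread('pics/scene6.png')[130:270,140:280],None,fx=4,fy=4,interpolation=2))
go(552.3,-168.5,180,179.5)
E
python3 t2.py pics/scene6.png
```

```text
time: 10.3
tool_pos: [550.9, -150.6, 178.9]
tcp_rot: [-179.9, -0.4, 179.6]
ft_force: [-0.5, -2.2, -2.1]
finger_gap: 16.6
shift [-0.0015 -0.0179 -0.001 ] turn 0.0015 | now [ 550.9 -150.6  179. ] [-179.89   -0.39  179.59] F [ 0.4 -2.1 -0.9] gap 16.7 t 10.35
pics/scene6.png -0.6 lift end 135.5±0.8 post end 134.1±0.6  diff/140mm 1.10
pics/scene6.png -0.75 lift end 135.8±0.8 post end 133.7±0.7  diff/140mm 1.67
pics/scene6.png -0.9 lift end 136.0±0.8 post end 133.4±0.7  diff/140mm 2.12
```

View pics/s6.png

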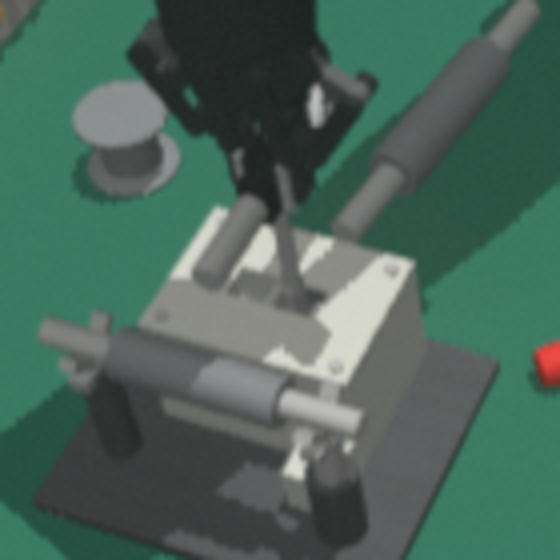

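```bash
python3 -m jog '[[0,-0.001,-0.01,0,0],[0,-0.001,-0.03,0,0],[0,-0.001,-0.055,0,0],[0,-0.001,-0.08,0,0],[0,0.02,-0.087,0,0],[0,0.06,-0.087,0,0],[0.002,0.1,-0.087,0,0],[0.004,0.14,-0.087,0,0],[0.006,0.18,-0.087,0,0],[0.008,0.2,-0.087,0,0],[0.008,0.2,-0.087,0,0]]'
python3 - <<'E'
from h import *
from bench import r
for n in("scene","top"): cv2.imwrite(f'pics/{n}7.png',r.snapshot(n)['pixels'][:,:,::-1])
cv2.imwrite('pics/s7.png',cv2.resize(cv2.imread('pics/scene7.png')[130:270,140:280],None,fx=4,fy=4,interpolation=2))
E
python3 t2.py pics/scene7.png
```

```text
time: 11.45
tool_pos: [544.4, 52.9, 266.3]
tcp_rot: [180.0, -0.4, 179.8]
ft_force: [0.9, -0.3, -2.8]
finger_gap: 16.7
pics/scene7.png -0.6 lift end 132.9±0.9 post end 136.5±0.9  diff/140mm -2.89
pics/scene7.png -0.75 lift end 133.2±1.0 post end 136.1±0.9  diff/140mm -2.36
pics/scene7.png -0.9 lift end 133.6±1.1 post end 135.8±0.9  diff/140mm -1.83
```

View pics/s7.png

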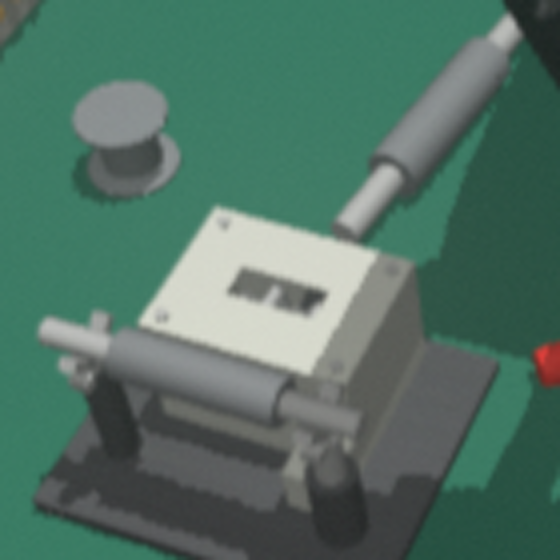

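```bash
python3 -m jog '[[0.001,0.03,0,0.03,0],[0.003,0.07,0,0.08,0],[0.005,0.11,0,0.14,0],[0.007,0.15,0,0.2,0],[0.009,0.18,0,0.25,0],[0.01,0.2,0,0.28,0],[0.01,0.204,0,0.28,0],[0.01,0.204,0,0.28,0]]'
python3 - <<'E'
from h import *
from bench import r
for n in("scene","top"): cv2.imwrite(f'pics/{n}8.png',r.snapshot(n)['pixels'][:,:,::-1])
cv2.imwrite('pics/s8.png',cv2.resize(cv2.imread('pics/scene8.png')[190:260,140:240],None,fx=8,fy=8,interpolation=2))
go(533.3,256.6,265,163.7)
E
python3 t2.py pics/scene8.png
```

```text
time: 12.35
tool_pos: [536.3, 253.5, 265.8]
tcp_rot: [-179.8, -0.4, 163.7]
ft_force: [0.4, 0.4, -1.4]
finger_gap: 17.1
shift [0.0041 0.0029 0.0009] turn -0.002 | now [536.5 252.7 265.9] [-179.77   -0.35  163.58] F [-0.6 -0.8 -1.7] gap 17.0 t 12.45
pics/scene8.png -0.6 lift end 135.4±0.8 post end 136.6±0.9  diff/140mm -0.98
pics/scene8.png -0.75 lift end 135.7±0.8 post end 136.2±0.9  diff/140mm -0.41
pics/scene8.png -0.9 lift end 135.9±0.8 post end 135.9±0.9  diff/140mm 0.04
```

View pics/s8.png

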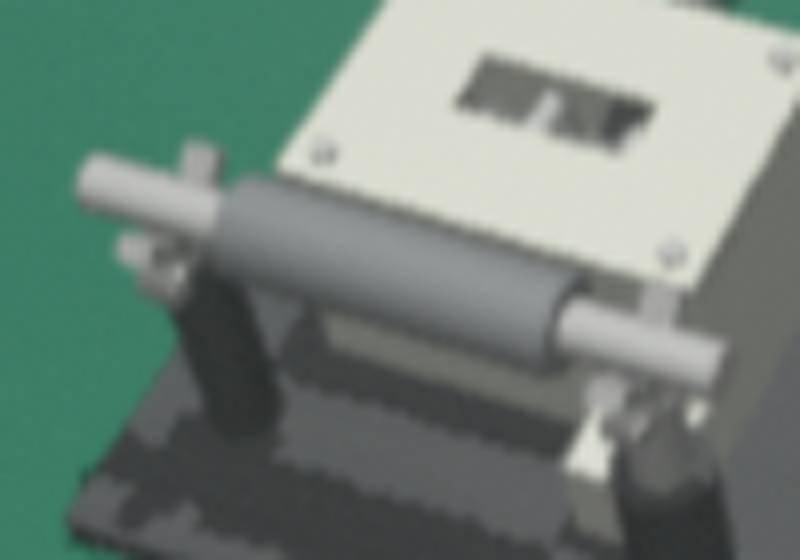

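```bash
cp pics/s8.png pics/x.png
python3 - <<'E'
from h import *
for yaw in(-.6,-.75):
  c,s=np.cos(np.radians(yaw)),np.sin(np.radians(yaw))
  for dz in(-2.4,0,2.4):
    p=(proj("scene",[[552.3+c*85-s*y,-160.5+s*85+c*y,120+dz*(y+70)/140] for y in(-88,-55,55,88)])-[140,190])*8+4
    print(yaw,dz,p.round(0).tolist(),"slope %.4f"%((p[3]-p[0])[1]/(p[3]-p[0])[0]))
b=cv2.imread("pics/scene8.png")
for n,x in(("L",146),("R",210)): 
  k=cv2.resize(b[200 if n=="L" else 222:218 if n=="L" else 244,x:x+24],None,fx=24,fy=24,interpolation=2); cv2.imwrite(f"pics/j{n}.png",k)
E
```

```text
-0.6 -2.4 [[115.0, 193.0], [221.0, 226.0], [587.0, 340.0], [701.0, 375.0]] slope 0.3114
-0.6 0 [[115.0, 193.0], [221.0, 225.0], [586.0, 335.0], [700.0, 369.0]] slope 0.3005
-0.6 2.4 [[115.0, 194.0], [220.0, 225.0], [585.0, 330.0], [699.0, 363.0]] slope 0.2895
-0.75 -2.4 [[114.0, 192.0], [220.0, 225.0], [586.0, 340.0], [700.0, 376.0]] slope 0.3140
-0.75 0 [[115.0, 193.0], [220.0, 225.0], [585.0, 335.0], [698.0, 370.0]] slope 0.3031
-0.75 2.4 [[115.0, 193.0], [220.0, 224.0], [584.0, 330.0], [697.0, 363.0]] slope 0.2922
```

View pics/jL.png

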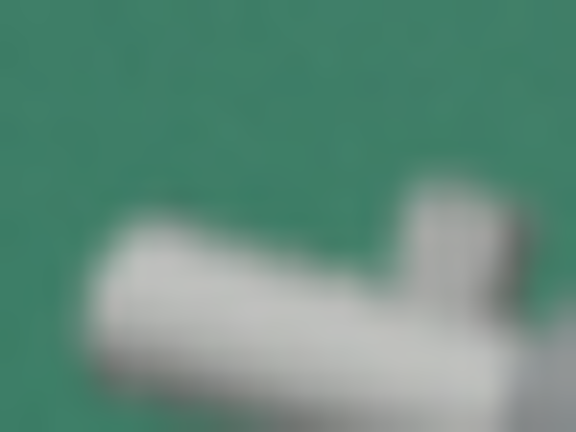

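View pics/jR.png

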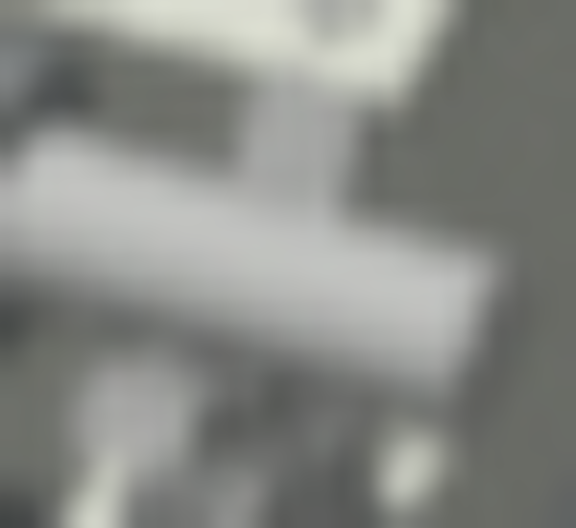

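```bash
python3 -m jog '[[0.0041,0.0025,0.01,-0.002,0],[0.0041,0.0025,0.03,-0.002,0],[0.0041,0.0025,0.055,-0.002,0],[0.0041,0.0025,0.08,-0.002,0],[0.0041,0.0025,0.095,-0.002,0],[0.0041,0.0025,0.102,-0.002,0],[0.0041,0.0025,0.102,-0.002,0],[0.0041,0.0025,0.102,-0.002,0]]'
python3 - <<'E'
from h import *
from bench import r
cv2.imwrite('pics/scene9.png',r.snapshot('scene')['pixels'][:,:,::-1])
cv2.imwrite('pics/s9.png',cv2.resize(cv2.imread('pics/scene9.png')[180:300,340:440],None,fx=5,fy=5,interpolation=2))
go(533.3,256.3,135,163.7)
E
```

```text
time: 13.25
tool_pos: [533.2, 256.1, 165.1]
tcp_rot: [-179.8, -0.3, 163.7]
ft_force: [-0.4, 0.1, -1.7]
finger_gap: 16.6
shift [0.     0.0001 0.0305] turn -0.0002 | now [533.4 256.3 165.5] [-179.86   -0.24  163.69] F [ 0.7 -0.2 -2.3] gap 16.7 t 13.3
```

View pics/s9.png

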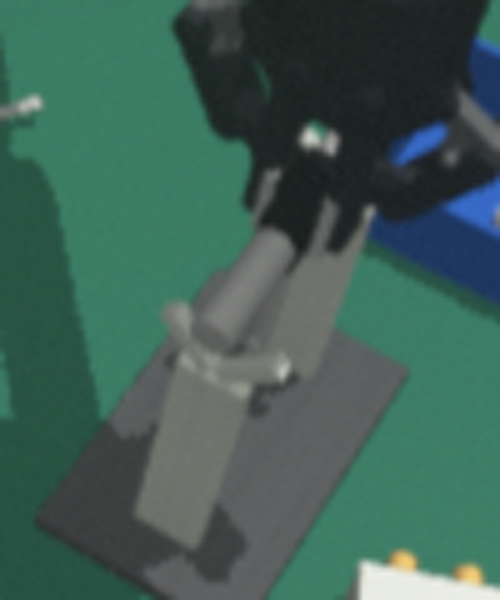

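The adjuster is lined up over its notches, with the near handle end at about (215,325) between the prongs. Lowering the rest of the way.

```bash
python3 -m jog '[[0,0,0.008,0,0],[0,0,0.016,0,0],[0,0,0.022,0,0],[0,0,0.026,0,0],[0,0,0.029,0,0],[0,0,0.0295,0,0],[0,0,0.0295,0,0]]'
```

```text
time: 14.0
tool_pos: [533.3, 256.2, 136.0]
tcp_rot: [-179.9, -0.2, 163.7]
ft_force: [0.4, -0.3, -2.2]
finger_gap: 16.9
```

```bash
python3 -m jog '[[0,0,0.001,0,0],[0,0,0.002,0,0],[0,0,0.002,0,0]]'
```

```text
time: 14.3
tool_pos: [533.7, 256.5, 135.0]
tcp_rot: [-179.9, -0.2, 163.7]
ft_force: [-2.1, 0.4, 3.7]
finger_gap: 17.0
```

Contact in the notches (Fz changed from −2 to +4 N). I'll open slowly, then check before lifting.

```bash
python3 -m jog '[[0,0,0,0,0.25],[0,0,0,0,0.3],[0,0,0,0,0.35],[0,0,0,0,0.4],[0,0,0,0,0.5],[0,0,0,0,0.6],[0,0,0,0,0.6],[0,0,0,0,0.6],[0,0,0,0,0.6]]'
python3 -m jog '[[0,0,-0.01,0,0.6],[0,0,-0.025,0,0.6],[0,0,-0.045,0,0.6],[0,0,-0.07,0,0.6],[0,0,-0.1,0,0.6],[0.01,0.02,-0.12,0,0.6],[0.01,0.06,-0.13,0,0.6],[0.01,0.1,-0.13,0,0.6],[0.01,0.14,-0.13,0,0.6],[0.01,0.18,-0.13,0,0.6],[0.01,0.2,-0.13,0,0.6],[0.01,0.2,-0.13,0,0.6]]'
python3 - <<'E'
from h import *
from bench import r
for n in("scene","top"): cv2.imwrite(f'pics/{n}10.png',r.snapshot(n)['pixels'][:,:,::-1])
a=cv2.imread('pics/scene10.png');b=cv2.imread('pics/top10.png')
o=np.zeros((500,800,3),np.uint8);o[:,:400]=cv2.resize(a[185:310,340:440],(400,500),interpolation=2);o[:425,400:]=cv2.resize(b[155:240,155:235],(400,425),interpolation=2)
cv2.imwrite('pics/s10.png',o); print(r.sense()["qd"].round(2),r.sense()["time"])
E
python3 t2.py pics/scene10.png
```

```text
time: 15.2
tool_pos: [533.7, 256.5, 135.0]
tcp_rot: [-179.9, -0.2, 163.7]
ft_force: [0.0, 0.3, -0.1]
finger_gap: 51.5
time: 16.4
tool_pos: [580.4, 454.1, 265.2]
tcp_rot: [-180.0, -0.2, 163.8]
ft_force: [-0.6, -0.1, -0.5]
finger_gap: 50.9
[-1.1  -1.5   1.62 -0.19 -0.2  -0.06] 16.5
pics/scene10.png -0.6 lift end 135.4±0.8 post end 136.6±0.9  diff/140mm -1.02
pics/scene10.png -0.75 lift end 135.6±0.8 post end 136.3±0.9  diff/140mm -0.53
pics/scene10.png -0.9 lift end 135.8±0.8 post end 136.0±0.9  diff/140mm -0.12
```

View pics/s10.png

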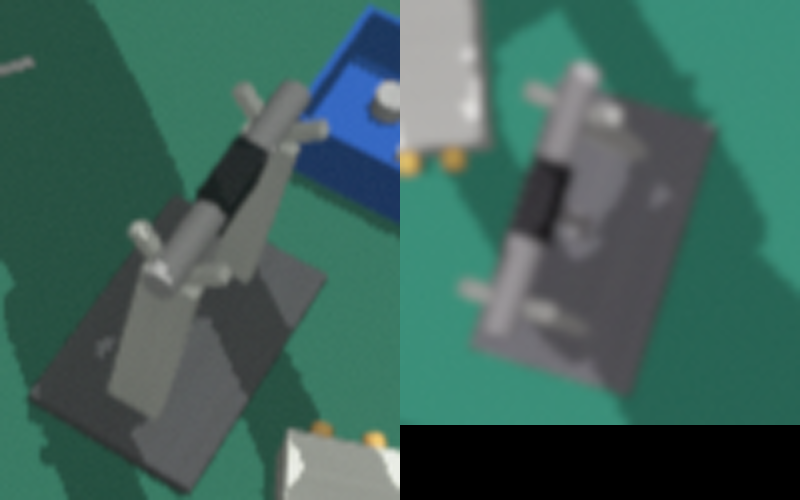

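View pics/scene10.png

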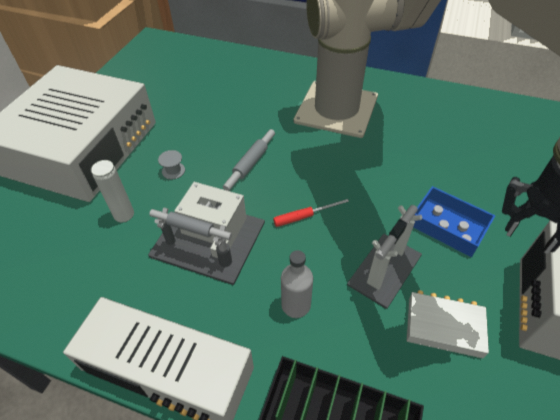

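```bash
python3 -m jog '[[0,0,0,0,0.6],[0,0,0,0,0.6],[0,0,0,0,0.6],[0,0,0,0,0.6],[0,0,0,0,0.6],[0,0,0,0,0.6],[0,0,0,0,0.6],[0,0,0,0,0.6],[0,0,0,0,0.6],[0,0,0,0,0.6],[0,0,0,0,0.6],[0,0,0,0,0.6],[0,0,0,0,0.6],[0,0,0,0,0.6],[0,0,0,0,0.6]]'
python3 - <<'E'
from h import *
from bench import r
for n in("scene","top"): cv2.imwrite(f'pics/{n}11.png',r.snapshot(n)['pixels'][:,:,::-1])
a=cv2.imread('pics/scene11.png');b=cv2.imread('pics/scene10.png'); d=cv2.absdiff(a,b).max(2)
print((d[185:310,340:440]>25).sum(),(d[190:260,140:240]>25).sum())
T=cv2.imread('pics/top11.png');o=np.zeros((425,800,3),np.uint8)
o[:,:400]=cv2.resize(T[155:240,155:235],(400,425),interpolation=2);o[:,400:]=cv2.resize(cv2.imread('pics/top0.png')[155:240,155:235],(400,425),interpolation=2)
cv2.imwrite('pics/s11.png',o)
E
```

```text
time: 18.0
tool_pos: [580.8, 451.5, 265.6]
tcp_rot: [-179.9, -0.2, 163.7]
ft_force: [-0.7, 0.3, 0.5]
finger_gap: 51.3
72 0
```

View pics/s11.png

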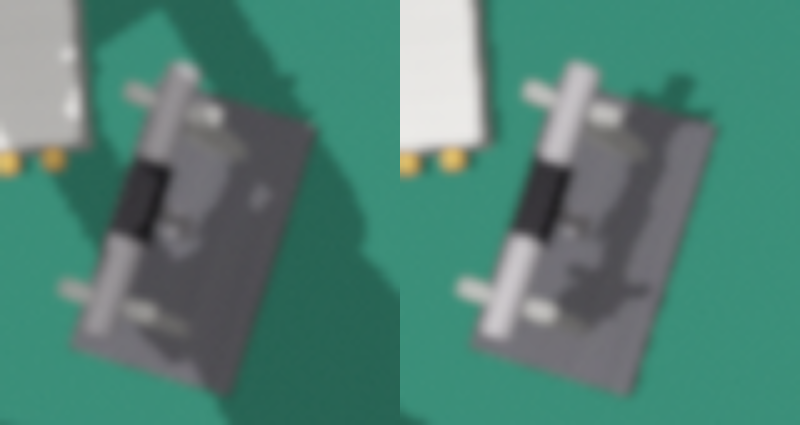

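The adjuster hangs as it did at the start: handle from (185,70) to (95,330), against (583,70) to (495,330) on the right, which is the first picture shifted by 400. Handing in.

```bash
python3 -c "
from bench import r
print(r.hand_in())"
```

```text
the job is handed in; nothing more can be done
None
```

I levelled the roller with the adjuster, hung it back in its rest, and handed the job in at about 18 s of the 61 s allowed. The hand-in reports no verdict.

**Levelling:** It took two +y strokes of the blade on the star wheel, with its tip about 21 mm below the cover's top. The lifting saddle rose about 8.7 mm. The roller was near level at the end of the second stroke, with the blade still in the slot.

**Last checks:**
- **Roller:** The lifting end is 0.4–0.5 mm low over 140 mm, about 0.2 degrees against the 1 degree allowed. I estimate that figure is good to about 1 mm.
- **Adjuster:** In the top picture it hangs as it did at the start, released and upright in both notches. Between the last two pictures, 1.5 s apart, 72 pixels near the rest changed; I put this down to the arm's shadow but did not check it.
- **Bystanders:** None looks moved in the last scene picture. I did not measure them.
- **Gripper:** It stayed well above the roller throughout. At the end it was clear of everything, with no contact force.

**Disagreement:** Pictures taken with a roller end in the arm's shadow differed by up to about 2.5 mm in height. With shadow on the fixed-saddle end, the lifting end read 1 to 2 mm high; with shadow on the lifting end, 2 to 3 mm low. I went by the fully lit pictures, which also agreed with the rise worked out from the blade strokes.

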